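Pin back the sprung arm of a peristaltic pump

TASK

Ready the pump for a new tube: take the square-headed lock pin out of the foam, put it through the eye of the sprung arm, swing the arm back away from the rotor with it, and push the pin fully home in the slot of the lock plate under the arm, so that the arm stays pinned back when you let go. Find the slot by feel, and leave the round-headed pin, the bottle and the screwdriver where they are.

Things in the scene. Friction and masses are not known exactly. Their poses are not given: they have to be found in the camera images.
- pin_head (a point): Centre of the lock pin's head, 54 mm above its tip; z up along the pin, x and y square to the flat sides. Head: grey square block 18 x 18, 40 mm tall; below it a round collar 26 mm across, 4 mm thick, and a shank 8 mm across, 30 mm long, its last 3 mm tapering to 4 mm. About 60 g, loose, parked upright in a hole of the foam, collar on the foam.
- short_pin: A second parked pin, which stays where it is: the same shank and collar but a round knob for a head, 24 mm across and 24 mm tall. Origin at its tip, 34 mm below the knob; it stands in the other hole of the foam, 80 mm from the lock pin.
- foam: Dark fixed foam insert, 130 x 160 mm (from 40 mm behind to 90 mm ahead of its origin along x), 36 mm tall. Origin under the middle of the two pin holes, which lie 40 mm to either side along its y axis and go right through.
- pump: Fixed white pump lying on its back, housing 230 x 210 mm (x from -130 to 100 mm of the origin), flat deck 70 mm above the table, with a three-roller rotor. Origin on the table, z up. The arm pivots at x -20, y -70 mm. Apart from the pin nothing on it stands higher than 111 mm above the table.
- pivot (a point): On the vertical pivot axis of the arm, level with the arm's upper face (103 mm above the table). Fixed to the pump, axes as the pump's.
- eye (a point): Centre of the eye, a vertical through hole 13 mm across near the free end of the sprung arm, at the arm's upper face, 103 mm above the table, 95 mm from the pivot axis. The arm is a level aluminium plate 8 mm thick (underside 95 mm above the table), 26 to 32 mm wide, pointing along the pump's +y at rest.
- slot_zone (a point): Fixed point on top of the dark steel lock plate under the arm's sweep, 92 mm above the table, at arm angle 0.65. The plate's one slot is NOT exactly here: its centre is 95 mm from the pivot axis at an arm angle of 0.50 to 0.80, different each time. Slot 10.5 mm along the sweep, 14 mm radially, right through the 22 mm plate; plate top is solid 45 mm before it and 40 mm past it.
- shoe_arm (a joint): Arm angle, rad: 0 at rest by the rotor, growing anticlockwise seen from above as it swings back from the rotor; stop at 1.05. A spring pulls it to 0: 2.1 N at the eye at 0, 5.3 N at 0.75 (so the pin rubs in the eye). Pinned: the pin's collar lies on the arm, its tip 19 mm deep in the slot, leaning up to about 0.15 rad under the spring.
- reagent: Bystander: closed white bottle with blue cap, 64 mm across, 130 mm tall, standing on the table. Origin under its centre.
- screwdriver: Bystander: screwdriver 150 mm long lying on the table along its x axis. Origin under its middle.
There are look-alikes about, which are no part of the job. What is shaped like the part that bears pin_head but purple is not meant.

How it is judged:
By the outcome, as a careful person would: the job done as asked, in the order asked, and still so for the second after the job is handed in, with the robot touching nothing.
It also fails if it takes over 67 s, if anything falls off the work surface, if the arm or the gripper's body presses on something with over 40 N, if the wrist force passes 120 N, or if a joint passes its speed limit or range.

ROBOT

A 7-joint arm with a two-finger parallel gripper is mounted at the origin on the work surface. World frame = base frame: x ahead of the robot, y to its left, z up, the work surface at z = 0. Lengths are in mm, angles in rad, forces in N, time in s.
With the tool pointing down it reaches from about 400 to 875 mm from the base axis. Payload 4.4 kg.
Tool frame: the origin (TCP) lies at the very end of the fingers, on their centre line; the grasp point (between the pads) lies 19 mm behind it; y points along the fingers, z is the direction in which the jaws open and shut, and the axes are right-handed (so a half turn about y gives the same grasp; the last joint's range is limited). The gripper opens to 85 mm and grips with 20 to 120 N. Pads are 22 mm wide; open, the fingers measure 114 mm over their backs; the gripper's body (76 mm by 85 mm) begins 54 mm behind the grasp point. The pads swing forward as they close: fully open they stand 13 mm farther back than shut.
Start: joints at [-1.352, 0.628, 0.038, 1.517, -0.027, 0.996, -0.02], TCP at [182.603, 623.838, 231.313] pointing down, gripper open.
Joint ranges: [-3.06, 3.06], [-0.37, 2.12], [-1.25, 1.32], [0.18, 2.47], [-1.1, 4.24], [0.23, 1.98], [-2.94, 2.94]. Speed limits (rad/s): [2.57, 2.57, 3.14, 3.14, 3.14, 3.14, 3.14].

INTERFACE

Orientations are given as [roll, pitch, yaw] about the fixed x, y, z axes, in that order (R = Rz(yaw) Ry(pitch) Rx(roll)).
In Python, from cell import * gives the robot as it stands.
- The arm moves only by the tool apply_moves, never from a script. Its argument "targets" is a list of rows, each a list of 6 numbers: the shift along the tool's x, y, z in units of 40 mm (1.0 is 40 mm), then the turn, a rotation vector about the tool's x, y, z in units of 8 degrees (1.0 is 8 degrees). A call has 1 to 12 rows; each row shifts and turns the commanded pose from where the row before left it, along the tool's axes as they then stand; what a row does not reach is not made up. A row lasts 1/8 s, in which the tool goes at most 62.5 mm and 10.7 degrees, less where a joint would pass 70% of its speed; a pose out of reach is approached as far as the arm can. A call is refused whole if a number of a shift passes 1 or a number of a turn 1, either way. A call with a gripper value outside its range is refused whole. "jaw" is the gripper command: -1 is shut, 1 is fully open, values between are in proportion, set as the call begins (left out, the last holds). The fingers move at their own pace and stop on an object; the grip force is fixed at half the most. Time passes only in rows, so rows that do not move let the fingers close. It gives the time, the measured TCP pose, the force and the opening at its end, in the units of the state.
- read_state(): the state, without advancing time (a new reading comes with each control period).
- get_image(name): name is "scene" or "top" or "wrist"; returns the picture (384x512x3 uint8, red, green, blue); there is no depth.
- calibration(name): a dict with "fx", "fy", "cx", "cy" (pixels), "k1" (the pictures are not rectified: a ray, as slopes to the right and down, at radius r is drawn at 1 + k1 r^2 times it, then the intrinsics apply), "world_from_camera" (4x4, takes a point from camera to world coordinates). Camera axes: x right, y down, z forward; pixel columns grow to the right and rows downward; lengths in mm; the calibration is good to about 2 mm. A picture is of the moment at which its call begins: read the wrist's pose just before it. calibration takes no time and is no camera call; for the wrist camera it gives the pose at the moment of the call.
- finish_job(): hands the job in, once; it reports no verdict.
The state is a dict: "clock": time; "qpos": joint angles; "qd": joint speeds; "tau": joint torques, N m; "eef_pos": TCP position; "tool_rot": TCP orientation; "force": force on the tool from outside, world axes, zero at the start; "torque": the same for the moment, N m; "width": finger opening in mm.
Only numpy, scipy, OpenCV 4.12 (cv2) and the standard library are available. Lean on these libraries where they do the work, as an engineer would, in place of code of your own. Each camera call takes 0.05 s, during which the arm holds its last target. There are 200 camera calls.

## Working session

There is one attempt and no reset: what is moved stays moved. The work goes in short steps, Python scripts to look and compute and a tool call to move; the robot and the scene stay as the last step left them, time stands still between calls to the robot, and variables do not carry over. Pictures are saved under pics/ and viewed, about 8 in all and at most 12, crops included, and the job is handed in when it is done.

Besides the shell and the picture viewer there is one more tool, called by a JSON object that holds its "fn" and its "kwargs". apply_moves: Moves the arm, as the interface text tells. Its arguments: {"type":"object","properties":{"targets":{"type":"array"},"jaw":{"type":"number"}},"required":["targets"]}

```bash
ls; mkdir -p pics; python3 - <<'E'
from cell import *
import cv2
s=read_state(); print(s)
for n in ("scene","top"):
    cv2.imwrite(f"pics/{n}0.png",get_image(n)[:,:,::-1])
    c=calibration(n); print(n,c)
a=cv2.imread("pics/scene0.png");b=cv2.imread("pics/top0.png")
cv2.imwrite("pics/t0.png",cv2.resize(b,(800,600),interpolation=cv2.INTER_CUBIC))
cv2.imwrite("pics/s0.png",cv2.resize(a,(800,600),interpolation=cv2.INTER_CUBIC))
E
```

```text
pics
{'clock': 0.0, 'qpos': array([-1.35179837,  0.62937119,  0.03846519,  1.518383  , -0.02698042,
        0.99628508, -0.02000947]), 'qd': array([-0.0004521 , -0.00127374, -0.00152684,  0.0002526 ,  0.00063352,
        0.00163442, -0.00106179]), 'tau': array([-1.84781607e-04, -5.63406944e+01,  1.22622807e+00, -1.93447387e+01,
        1.09674680e-02,  1.05470579e-02, -3.89561706e-06]), 'eef_pos': array([182.44023925, 623.2136386 , 230.36848014]), 'tool_rot': array([-1.57272348e+00, -5.71349753e-05, -2.84815854e-01]), 'force': array([ 0.58974854, -0.27743098,  0.07003328]), 'torque': array([-0.01354785, -0.02691646, -0.00791842]), 'width': 85.41620709371088}
scene {'fx': 385.857846265135, 'fy': 385.857846265135, 'cx': 257.935473430185, 'cy': 192.57713330470202, 'k1': 0.007539223271171372, 'world_from_camera': array([[-6.61407872e-01,  5.17961898e-01, -5.42452854e-01,
         1.07172223e+03],
       [ 7.50020954e-01,  4.59519738e-01, -4.75720694e-01,
         4.26213938e+02],
       [ 2.86260012e-03, -7.21496419e-01, -6.92412249e-01,
         7.33811614e+02],
       [ 0.00000000e+00,  0.00000000e+00,  0.00000000e+00,
         1.00000000e+00]])}
top {'fx': 405.1425977542172, 'fy': 405.1425977542172, 'cx': 249.43990632783184, 'cy': 191.2103156590755, 'k1': -0.06484464898715604, 'world_from_camera': array([[-1.78791034e-02, -9.99563753e-01,  2.35083398e-02,
         5.50704029e+02],
       [-9.99579611e-01,  1.73327755e-02, -2.32416727e-02,
         2.81720996e+01],
       [ 2.28240688e-02, -2.39139974e-02, -9.99453442e-01,
         1.15745961e+03],
       [ 0.00000000e+00,  0.00000000e+00,  0.00000000e+00,
         1.00000000e+00]])}
```

View pics/t0.png

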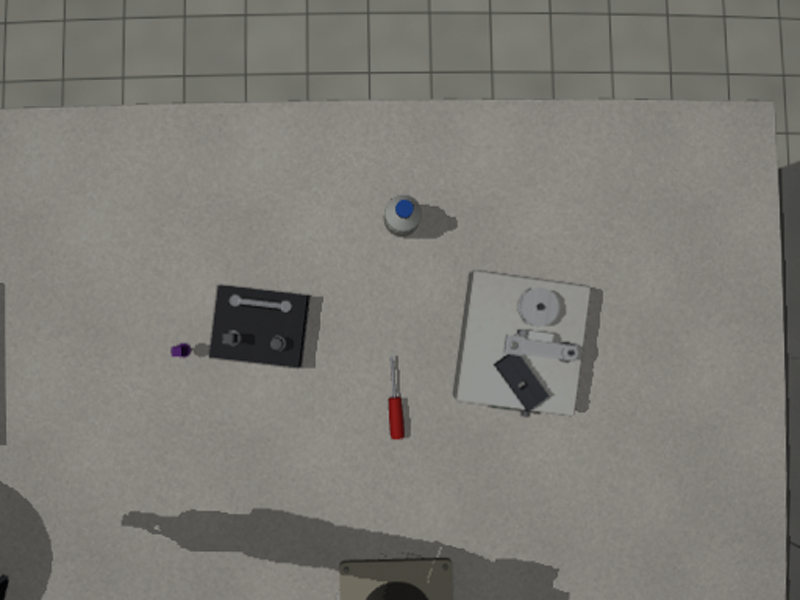

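View pics/s0.png

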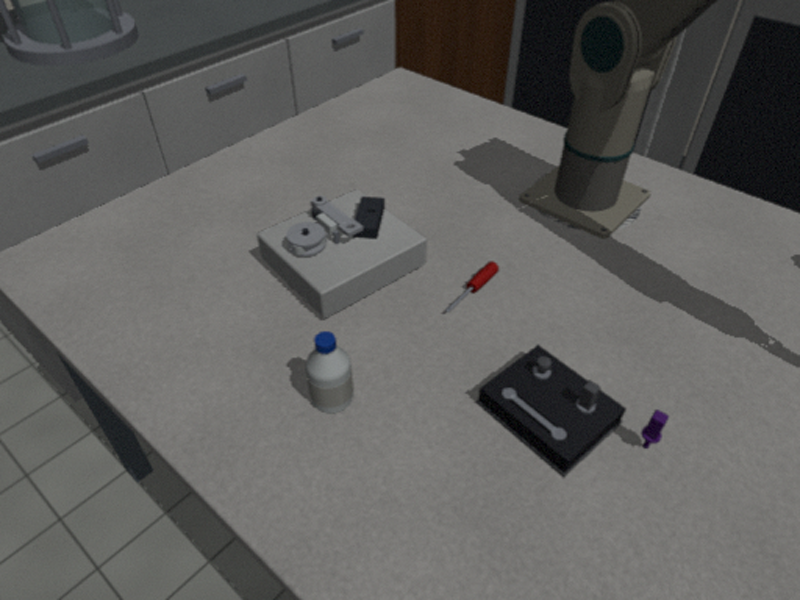

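The top view shows grey pins in the foam: square-headed at (232,338) and round-headed at (279,343). The purple pin at (180,350) stands on the table and isn't meant. The pump is at about (530,345), with the eye end at (514,344) or (571,352). I'll confirm with crops.

```bash
cat > h.py <<'E'
from cell import *
import numpy as np, cv2
from scipy.spatial.transform import Rotation as R
def ray(n,u,v,c=None):
    c=c or calibration(n)
    K=np.array([[c['fx'],0,c['cx']],[0,c['fy'],c['cy']],[0,0,1]])
    d=np.array([c['k1'],0,0,0,0],float)
    p=cv2.undistortPoints(np.array([[[u,v]]],float),K,d)[0,0]
    T=c['world_from_camera']; return T[:3,3],T[:3,:3]@np.array([p[0],p[1],1])
def atz(n,u,v,z,c=None):
    o,d=ray(n,u,v,c); return o+d*(z-o[2])/d[2]
def proj(n,P,c=None):
    c=c or calibration(n); T=np.linalg.inv(c['world_from_camera']); q=T[:3,:3]@np.array(P,float)+T[:3,3]
    x,y=q[0]/q[2],q[1]/q[2]; s=1+c['k1']*(x*x+y*y); return np.array([c['fx']*x*s+c['cx'],c['fy']*y*s+c['cy']])
def tri(obs):
    A=np.zeros((3,3));b=np.zeros(3)
    for n,u,v in obs:
        o,d=ray(n,u,v);d=d/np.linalg.norm(d);M=np.eye(3)-np.outer(d,d);A+=M;b+=M@o
    return np.linalg.solve(A,b)
def rel(pos,Rt):
    "tool-frame shift (units) & rotvec (units) from current pose to target"
    s=read_state();R0=R.from_euler('xyz',s['tool_rot'])
    return R0.inv().apply(np.array(pos)-s['eef_pos'])/40, np.degrees((R0.inv()*Rt).as_rotvec())/8
E
python3 - <<'E'
import cv2,numpy as np
t=cv2.imread("pics/top0.png");s=cv2.imread("pics/scene0.png")
def c(im,x,y,w,h):return cv2.resize(im[y:y+h,x:x+w],(400,300),interpolation=cv2.INTER_CUBIC)
# top: foam crop x108..204 y176..248 ; pump x284..392,y168..270
A=c(t,108,172,100,75);B=c(t,288,170,108,81) ; C=c(s,300,215,136,102); D=c(s,160,115,120,90)
cv2.imwrite("pics/c1.png",np.vstack([np.hstack([A,B]),np.hstack([C,D])]))
E
```

```text
(no output)
```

View pics/c1.png

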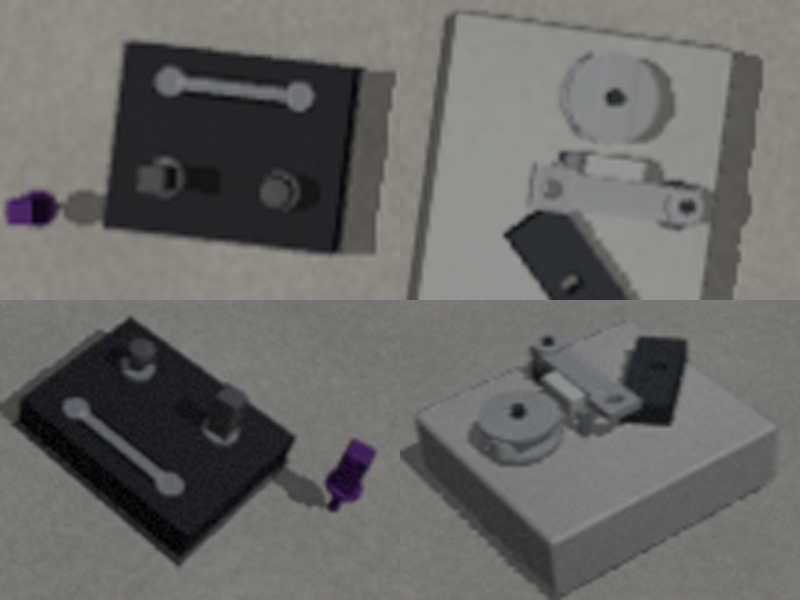

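The crop confirms the square-headed grey pin at crop (158,180), with the round knob at (278,190) and the purple look-alike at (30,210). The eye is at crop (551,188) and the pivot at (686,207). The slot shows as a light spot at (570,283).

```bash
python3 - <<'E'
from h import *
np.set_printoptions(precision=1,suppress=True)
A=lambda x,y:(108+x*.25,172+y*.25)
B=lambda x,y:(288+(x-400)*.27,170+y*.27)
C=lambda x,y:(300+x*.34,215+(y-300)*.34)
D=lambda x,y:(160+(x-400)*.3,115+(y-300)*.3)
t=lambda p,z:atz("top",*p,z); s=lambda p,z:atz("scene",*p,z)
f=[t(A(*p),36) for p in((128,42),(360,68),(335,250),(105,227))]; print("foam",f)
for i in range(4): d=f[(i+1)%4]-f[i]; print(np.linalg.norm(d),np.arctan2(d[1],d[0]))
print("pin collar top",t(A(166,177),40),"scene",s(C(222,430),40))
print("pin headtop top",t(A(150,178),80),"scene",s(C(231,394),80))
print("round",t(A(279,190),60))
e=t(B(551,188),103);p=t(B(686,207),103)
print("eye",e,s(D(618,399),103),"piv",p,s(D(548,342),103),np.linalg.norm(e-p))
print("pump corners",t(B(455,12),70),t(B(730,50),70))
sl=t(B(570,283),88);print("slot",sl,s(D(658,365),92))
d0=e-p;d1=sl-p;print(np.linalg.norm(d1[:2]),np.arctan2(d1[1],d1[0])-np.arctan2(d0[1],d0[0]))
E
```

```text
foam [array([606.4, 304.5,  36. ]), array([585.7, 144.2,  36. ]), array([460.4, 163.4,  36. ]), array([478.9, 322.1,  36. ])]
161.6605018970513 -1.699695097618249
126.74329585327818 2.989469912904359
159.75612751327637 1.454539846680197
128.73283660762033 -0.13686944761475825
pin collar top [512.8 278.5  40. ] scene [515.3 283.2  40. ]
pin headtop top [513.7 280.2  80. ] scene [514.4 280.5  80. ]
round [503.4 197.7  60. ]
eye [ 494.5 -202.7  103. ] [ 495.5 -197.1  103. ] piv [ 479.  -299.4  103. ] [ 477.8 -299.3  103. ] 97.91047348905009
pump corners [ 622.3 -142.2   70. ] [ 591.3 -345.3   70. ]
slot [ 425.3 -218.4   88. ] [ 428.6 -216.5   92. ]
97.11958240934754 0.7443357162860498
```

{"fn": "apply_moves", "kwargs": {"targets": [[0.94,0.09,-0.54,0,0,0],[0.94,0.09,-0.54,0,0,0],[0.94,0.09,-0.54,0,0,0],[0.94,0.09,-0.54,0,0,0],[0.94,0.09,-0.54,0,0,0],[0.94,0.09,-0.54,0,0,0],[0.94,0.09,-0.54,0,0,0],[0.94,0.09,-0.54,0,0,0],[0.94,0.09,-0.54,0,0,0],[0.94,0.09,-0.54,0,0,0],[0.94,0.09,-0.54,0,0,0]], "jaw": 0.2}}

```text
clock: 1.48
eef_pos: [513.4, 278.4, 191.2]
tool_rot: [-1.571, 0.001, -0.285]
force: [-0.9, 0.5, -0.7]
width: 51.3
```

{"fn": "apply_moves", "kwargs": {"targets": [[0,0,0,0,1,0],[0,0,0,0,1,0],[0,0,0,0,1,0],[0,0,0,0,1,0],[0,0,0,0,1,0],[0,0,0,0,1,0],[0,0,0,0,1,0],[0,0,0,0,1,0],[0,0,0,0,1,0],[0,0,0,0,1,0],[0,0,0,0,0.1,0],[0,0,0,0,0,0]]}}

```text
clock: 2.98
eef_pos: [512.6, 279.6, 191.5]
tool_rot: [-1.571, -0.0, -1.693]
force: [-0.4, 0.8, 0.4]
width: 51.7
```

```bash
python3 - <<'E'
from h import *
s=read_state(); print(s['eef_pos'],s['tool_rot'],s['qpos'],s['clock'],s['width'])
c=calibration('wrist');im=get_image('wrist')
print(c['world_from_camera'],c['fx'],[proj('wrist',p,c) for p in((514,280,80),(514,280,40))])
np.save('c1.npy',c,allow_pickle=True)
cv2.imwrite('pics/w1r.png',im[:,:,::-1]);cv2.imwrite('pics/w1.png',cv2.resize(im[:,:,::-1],(800,600),interpolation=cv2.INTER_CUBIC))
E
```

```text
[512.56894742 279.60983631 191.46241487] [-1.57123779e+00 -3.40550803e-04 -1.69284576e+00] [-0.81952288  0.61600916  0.4322998   1.75826939 -0.33091166  0.84040753
 -0.35595709] 2.975 51.659385923278116
[[ 9.92589102e-01 -1.16101682e-01 -3.58786106e-02  5.20798049e+02]
 [-1.21518846e-01 -9.48854418e-01 -2.91390568e-01  3.53471947e+02]
 [-2.12643085e-04  2.93591030e-01 -9.55931097e-01  3.32675089e+02]
 [ 0.00000000e+00  0.00000000e+00  0.00000000e+00  1.00000000e+00]] 271.44958628982715 [array([258.25318855, 182.55918969]), array([257.96830194, 172.46674025])]
```

View pics/w1.png

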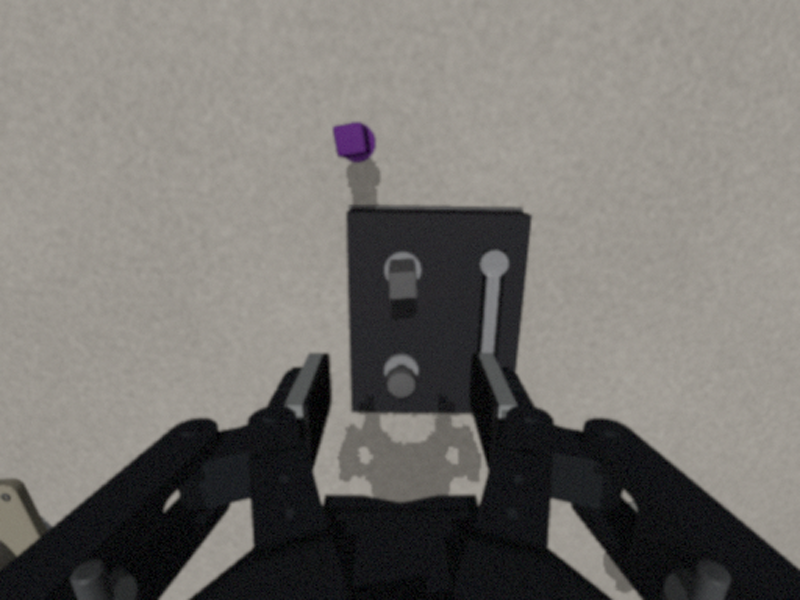

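The wrist view shows the grey square head at (403,285), sides square to the image, within 1 px of my estimate. The round knob is at (400,380) and the purple pin at (352,142). I'll descend and grip.

{"fn": "apply_moves", "kwargs": {"targets": [[-0.01,0.8,0.03,0,0,0],[0,0.8,0,0,0,0],[0,0.8,0,0,0,0],[0,0.7,0,0,0,0],[0,0.4,0,0,0,0],[0,0.19,0,0,0,0],[0,0,0,0,0,0]]}}

```text
clock: 3.9
eef_pos: [514.2, 279.9, 44.2]
tool_rot: [-1.571, 0.0, -1.695]
force: [0.4, 0.2, 0.3]
width: 51.4
```

{"fn": "apply_moves", "kwargs": {"targets": [[0,0,0,0,0,0],[0,0,0,0,0,0],[0,0,0,0,0,0],[0,0,0,0,0,0],[0,0,0,0,0,0]], "jaw": -1}}

```text
clock: 4.53
eef_pos: [514.6, 280.2, 45.0]
tool_rot: [-1.57, 0.001, -1.695]
force: [-0.7, -0.6, 6.2]
width: 17.2
```

```bash
python3 - <<'E'
from h import *
s=read_state(); print(s['eef_pos'],s['tool_rot'],s['clock'],s['width'],s['force'])
E
```

```text
[514.60814809 280.22996179  45.04986829] [-1.56961830e+00  1.13532814e-03 -1.69491936e+00] 4.525 17.234031245947396 [-0.68873435 -0.62476484  6.2020642 ]
```

{"fn": "apply_moves", "kwargs": {"targets": [[0,-0.3,0,0,0,0],[0,-0.6,0,0,0,0],[0,-0.8,0,0,0,0],[0,-0.8,0,0,0,0],[0,-0.75,0,0,0,0]]}}

```text
clock: 5.15
eef_pos: [513.8, 279.7, 175.7]
tool_rot: [-1.571, 0.0, -1.695]
force: [0.1, 0.1, -0.7]
width: 17.1
```

{"fn": "apply_moves", "kwargs": {"targets": [[0.5,0,0.04,0,0,0],[0.97,0,0.08,0,0,0],[0.97,0,0.08,0,0,0],[0.97,0,0.08,0,0,0],[0.97,0,0.08,0,0,0],[0.97,0,0.08,0,0,0],[0.97,0,0.08,0,0,0],[0.97,0,0.08,0,0,0],[0.97,0,0.08,0,0,0],[0.97,0,0.08,0,0,0],[0.97,0,0.08,0,0,0],[0.97,0,0.08,0,0,0]]}}

```text
clock: 6.65
eef_pos: [493.3, -169.8, 173.4]
tool_rot: [-1.573, 0.0, -1.696]
force: [-0.3, -0.3, -0.1]
width: 17.4
```

{"fn": "apply_moves", "kwargs": {"targets": [[0.6,0,0.05,0,0,0],[0.27,0,0.02,0,0,0],[0,0,0,0,-1,0],[0,0,0,0,-1,0],[0,0,0,0,-0.86,0],[0,0,0,0,0,0]]}}

```text
clock: 7.4
eef_pos: [493.0, -202.2, 173.7]
tool_rot: [-1.572, 0.001, -1.296]
force: [-0.3, -0.7, 0.2]
width: 17.2
```

```bash
python3 - <<'E'
from h import *
s=read_state(); print(s['eef_pos'],s['tool_rot'],s['clock'],s['width'],s['force'])
c=calibration('wrist');im=get_image('wrist');t=get_image('top');sc=get_image('scene')
np.save('c2.npy',c,allow_pickle=True)
print('eye',proj('wrist',(494,-202.5,103),c),'slot',proj('wrist',(425,-219,92),c),'tip',proj('wrist',s['eef_pos']-[0,0,39],c))
for n,i in(('w2r',im),('t2r',t),('s2r',sc)): cv2.imwrite(f'pics/{n}.png',i[:,:,::-1])
cv2.imwrite('pics/w2.png',cv2.resize(im[60:300,100:420,::-1],(800,600),interpolation=cv2.INTER_CUBIC))
E
```

```text
[ 492.97910369 -202.18395308  173.72466345] [-1.57150955e+00  1.40518720e-03 -1.29623011e+00] 7.4 17.24892713210499 [-0.26867706 -0.7469087   0.1773179 ]
eye [258.33337046 198.22118916] slot [176.47780268 190.84707687] tip [257.45229674 212.25256436]
```

View pics/w2.png

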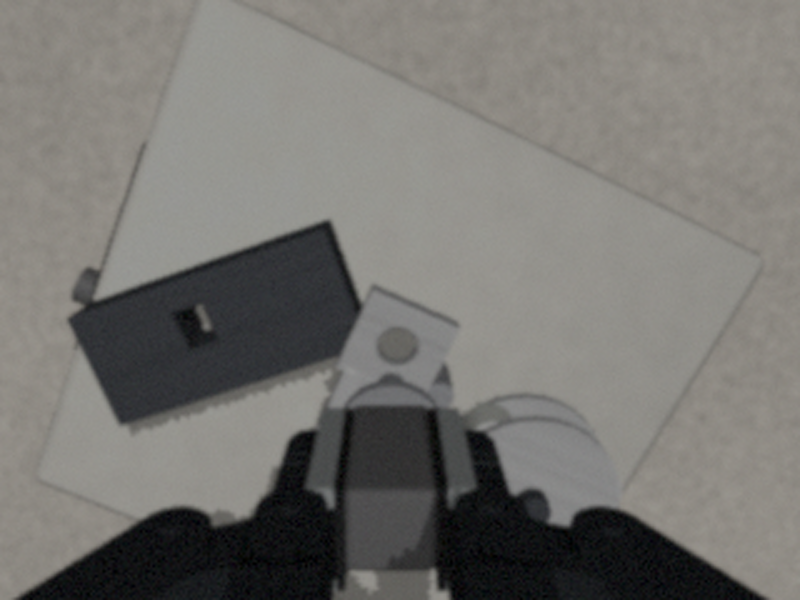

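The wrist crop shows the eye at (397,345) and the slot at (195,326), both within 2 px of prediction. The pin tip shows at (390,382), just in front of the fingers.

```bash
python3 - <<'E'
from h import *
c=np.load('c2.npy',allow_pickle=True).item()
f=lambda x,y,z:atz('wrist',100+x*.4,60+y*.4,z,c)
e=f(397,345,103);sl=f(195,326,92);tip=f(389,381,134.7)
print(e,sl,tip)
corner=[f(*p,70) for p in((762,255),(228,-3))];print(corner)
for p in((479,-299.4),(478.4,-299.3)):
  for q in(e,sl,(424.4,-220),(425.8,-217.5)): d=np.array(q)[:2]-p;print(np.linalg.norm(d),np.arctan2(d[1],d[0]))
E
```

```text
[ 494.31861991 -202.20858392  103.        ] [ 426.20344123 -218.23704964   92.        ] [ 491.73659453 -202.66297733  134.7       ]
[array([ 619.21163329, -142.33106134,   70.        ]), array([ 409.75210129, -110.28082978,   70.        ])]
98.39121645946295 1.4144694534629803
96.82407308803518 2.147523476557738
96.3614030615993 2.1731905676381658
97.66191683558128 2.1468710666258928
98.3877306225223 1.4082872145332455
96.41412069174261 2.1428724530894843
95.9400333541739 2.168628044266383
97.25224933131366 2.142257370201353
```

{"fn": "apply_moves", "kwargs": {"targets": [[0.015,0.3,0.045,0,0,0],[0,0.3,0,0,0,0],[0,0.15,0,0,0,0],[0,0.08,0,0,0,0],[0,0.05,0,0,0,0],[0,0,0,0,0,0]]}}

```text
clock: 8.3
eef_pos: [495.6, -203.1, 138.9]
tool_rot: [-1.571, -0.0, -1.296]
force: [1.2, -0.3, -0.7]
width: 17.5
```

{"fn": "apply_moves", "kwargs": {"targets": [[0,0.04,0,0,0,0],[0,0.04,0,0,0,0],[0,0.03,0,0,0,0],[0,0,0,0,0,0]]}}

```text
clock: 8.8
eef_pos: [495.5, -203.0, 134.4]
tool_rot: [-1.571, 0.0, -1.296]
force: [-0.2, 0.3, -0.5]
width: 17.3
```

```bash
python3 - <<'E'
from h import *
s=read_state(); print(s['eef_pos'],s['tool_rot'],s['clock'],s['width'],s['force'],s['torque'])
c=calibration('wrist');im=get_image('wrist')
np.save('c3.npy',c,allow_pickle=True)
cv2.imwrite('pics/w3r.png',im[:,:,::-1])
cv2.imwrite('pics/w3.png',cv2.resize(im[100:280,140:380,::-1],(800,600),interpolation=cv2.INTER_CUBIC))
E
```

```text
[ 495.46908793 -203.01762621  134.40024306] [-1.57093742e+00  1.15286663e-04 -1.29573890e+00] 8.8 17.26090685879851 [-0.20511219  0.31879418 -0.54778958] [ 0.00307886  0.01256607 -0.03148617]
```

View pics/w3.png

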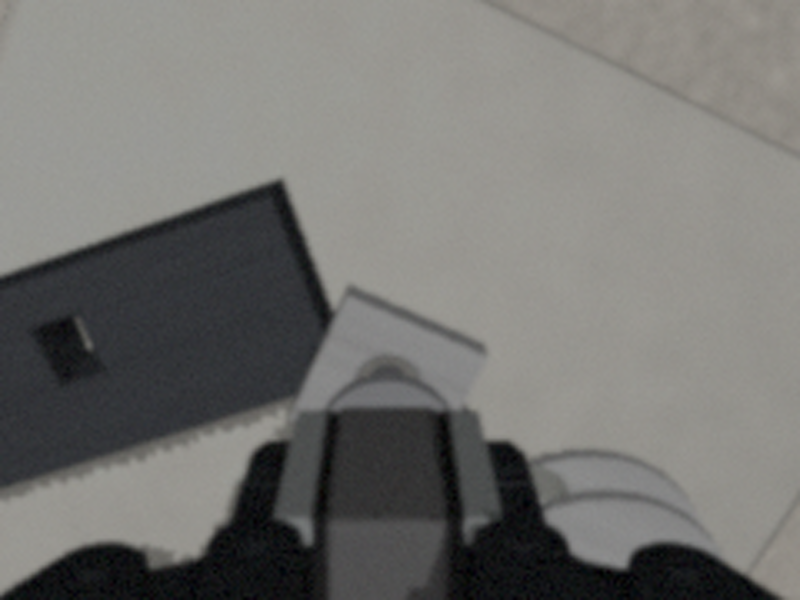

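The pin tip is inside the eye with no contact force, and the eye's rim shows around the shank at (390,365). Next I'll compute the swing arc.

```bash
python3 - <<'E'
from h import *
np.set_printoptions(precision=3,suppress=True)
P=np.array([479.5,-296.5]);Rt=R.from_euler('xyz',[-np.pi/2,0,-1.296])
a=np.r_[1.401,np.arange(1.48,2.09,.1),2.06]; 
pts=P+94.9*np.c_[np.cos(a),np.sin(a)]
print(pts[-1]);d=np.diff(pts,axis=0)
print(np.array([Rt.inv().apply([x,y,0]) for x,y in d])/40)
E
```

```text
[ 434.904 -212.731]
[[-0.074 -0.    -0.172]
 [-0.074 -0.    -0.225]
 [-0.051 -0.    -0.232]
 [-0.027 -0.    -0.236]
 [-0.004 -0.    -0.237]
 [ 0.02  -0.    -0.236]
 [ 0.043 -0.    -0.233]
 [-0.011  0.     0.046]]
```

{"fn": "apply_moves", "kwargs": {"targets": [[-0.074,0.01,-0.172,0,0,0],[-0.074,0,-0.225,0,0,0],[-0.05,0,-0.232,0,0,0],[-0.027,0,-0.236,0,0,0],[-0.004,0,-0.237,0,0,0],[0.02,0,-0.236,0,0,0],[0.035,0,-0.187,0,0,0],[0,0,0,0,0,0]]}}

```text
clock: 9.85
eef_pos: [434.7, -213.1, 134.3]
tool_rot: [-1.57, 0.0, -1.297]
force: [5.1, 0.6, -0.1]
width: 17.3
```

```bash
python3 - <<'E'
from h import *
s=read_state(); print(s['eef_pos'],s['tool_rot'],s['clock'],s['width'],s['force'],s['torque'])
c=calibration('wrist');im=get_image('wrist')
np.save('c4.npy',c,allow_pickle=True)
cv2.imwrite('pics/w4r.png',im[:,:,::-1])
cv2.imwrite('pics/w4.png',cv2.resize(im[100:280,140:380,::-1],(800,600),interpolation=cv2.INTER_CUBIC))
E
```

```text
[ 434.72222542 -213.13576071  134.25461335] [-1.57030579e+00  3.34785167e-05 -1.29658231e+00] 9.85 17.325474216572236 [ 5.09835327  0.60708231 -0.08488806] [ 0.11554007 -1.32158597  0.04999564]
```

View pics/w4.png

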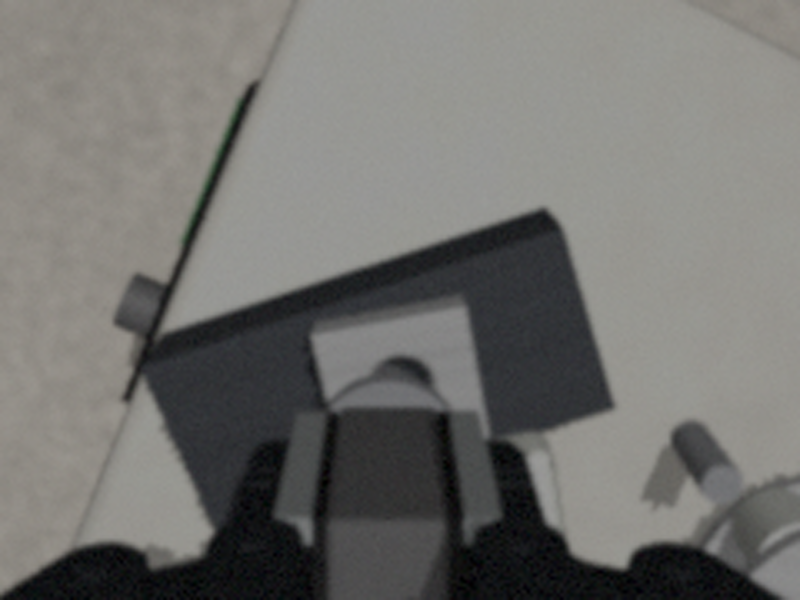

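The arm swings with the pin (force 5 N, the spring); the eye rim shows at (405,365). Next I'll feel for the plate top.

{"fn": "apply_moves", "kwargs": {"targets": [[0,0.03,0,0,0,0],[0,0.03,0,0,0,0],[0,0,0,0,0,0]]}}

```text
clock: 10.28
eef_pos: [434.9, -212.5, 131.5]
tool_rot: [-1.571, 0.001, -1.295]
force: [4.7, 0.7, 0.3]
width: 17.4
```

{"fn": "apply_moves", "kwargs": {"targets": [[0,0.025,0,0,0,0],[0,0,0,0,0,0]]}}

```text
clock: 10.52
eef_pos: [434.9, -212.6, 130.8]
tool_rot: [-1.571, 0.0, -1.296]
force: [3.6, 2.6, 4.2]
width: 17.6
```

{"fn": "apply_moves", "kwargs": {"targets": [[0,0.025,0,0,0,0],[0,0,0,0,0,0]]}}

```text
clock: 10.78
eef_pos: [435.0, -212.7, 130.5]
tool_rot: [-1.57, 0.0, -1.296]
force: [2.3, 3.5, 12.4]
width: 17.3
```

{"fn": "apply_moves", "kwargs": {"targets": [[0,-0.015,0,0,0,0],[0.011,0,-0.046,0,0,0],[0.011,0,-0.046,0,0,0],[0,0,0,0,0,0]]}}

```text
clock: 11.28
eef_pos: [432.9, -214.0, 130.7]
tool_rot: [-1.569, 0.0, -1.295]
force: [4.8, 4.1, 5.6]
width: 17.1
```

{"fn": "apply_moves", "kwargs": {"targets": [[0.012,0,-0.046,0,0,0],[0,0,0,0,0,0]]}}

```text
clock: 11.52
eef_pos: [431.2, -215.0, 130.7]
tool_rot: [-1.569, -0.0, -1.295]
force: [5.7, 4.2, 5.5]
width: 17.1
```

{"fn": "apply_moves", "kwargs": {"targets": [[0.013,0,-0.046,0,0,0],[0,0,0,0,0,0]]}}

```text
clock: 11.78
eef_pos: [428.8, -216.5, 130.4]
tool_rot: [-1.57, -0.0, -1.295]
force: [4.6, 2.0, 1.5]
width: 17.1
```

Fz dropped from 5.5 to 1.5 N, so the tip is over the slot's near edge, as predicted. I'll go about 2 mm further and lower.

{"fn": "apply_moves", "kwargs": {"targets": [[0.014,0,-0.05,0,0,0],[0,0,0,0,0,0]]}}

```text
clock: 12.02
eef_pos: [426.7, -217.8, 130.3]
tool_rot: [-1.57, -0.0, -1.296]
force: [4.5, 1.4, 1.7]
width: 16.9
```

{"fn": "apply_moves", "kwargs": {"targets": [[0,0.04,0,0,0,0],[0,0.02,0,0,0,0],[0,0,0,0,0,0]]}}

```text
clock: 12.4
eef_pos: [426.6, -217.6, 127.7]
tool_rot: [-1.571, 0.0, -1.295]
force: [5.1, 2.0, 0.6]
width: 17.3
```

{"fn": "apply_moves", "kwargs": {"targets": [[0,0.04,0,0,0,0],[0,0.04,0,0,0,0],[0,0,0,0,0,0]]}}

```text
clock: 12.78
eef_pos: [426.6, -217.6, 124.4]
tool_rot: [-1.571, 0.0, -1.295]
force: [4.0, 1.3, 0.1]
width: 17.4
```

{"fn": "apply_moves", "kwargs": {"targets": [[0,0.06,0,0,0,0],[0,0.06,0,0,0,0],[0,0,0,0,0,0]]}}

```text
clock: 13.15
eef_pos: [426.5, -217.6, 119.5]
tool_rot: [-1.571, 0.0, -1.295]
force: [6.0, 1.2, -1.3]
width: 17.2
```

{"fn": "apply_moves", "kwargs": {"targets": [[0,0.06,0,0,0,0],[0,0.06,0,0,0,0],[0,0.03,0,0,0,0],[0,0,0,0,0,0]]}}

```text
clock: 13.65
eef_pos: [426.5, -217.6, 113.6]
tool_rot: [-1.571, 0.0, -1.295]
force: [5.2, 1.6, -0.6]
width: 17.1
```

{"fn": "apply_moves", "kwargs": {"targets": [[0,0.03,0,0,0,0],[0,0.02,0,0,0,0],[0,0,0,0,0,0]]}}

```text
clock: 14.02
eef_pos: [426.6, -217.6, 112.0]
tool_rot: [-1.571, 0.0, -1.295]
force: [4.8, 1.8, 3.8]
width: 17.3
```

{"fn": "apply_moves", "kwargs": {"targets": [[-0.01,0.01,0.035,0,0,0],[0,0,0,0,0,0]]}}

```text
clock: 14.28
eef_pos: [427.3, -217.1, 111.9]
tool_rot: [-1.571, 0.0, -1.296]
force: [2.8, 1.3, 9.3]
width: 16.9
```

{"fn": "apply_moves", "kwargs": {"targets": [[-0.006,0.01,0.022,0,0,0],[0,0,0,0,0,0]]}}

```text
clock: 14.52
eef_pos: [427.4, -217.1, 111.8]
tool_rot: [-1.572, 0.0, -1.297]
force: [-0.5, 1.5, 13.8]
width: 17.0
```

The pin is home: the collar bears on the arm at z≈112, as expected, and the lateral load has moved onto the slot. Releasing now.

{"fn": "apply_moves", "kwargs": {"targets": [[0,0,0,0,0,0],[0,0,0,0,0,0],[0,0,0,0,0,0],[0,0,0,0,0,0],[0,0,0,0,0,0]], "jaw": 0}}

```text
clock: 15.15
eef_pos: [428.4, -216.5, 110.9]
tool_rot: [-1.571, 0.0, -1.296]
force: [-0.9, 0.5, 0.1]
width: 42.3
```

{"fn": "apply_moves", "kwargs": {"targets": [[0,-0.2,0,0,0,0],[0,-0.4,0,0,0,0],[0,-0.6,0,0,0,0],[0,-0.8,0,0,0,0],[0,-0.8,0,0,0,0],[0.6,0,0,0,0,0],[0.6,0,0,0,0,0],[0,0,0,0,0,0]]}}

```text
clock: 16.15
eef_pos: [441.7, -264.4, 223.7]
tool_rot: [-1.57, -0.002, -1.298]
force: [-0.4, 0.3, -0.5]
width: 42.8
```

```bash
python3 - <<'E'
from h import *
s=read_state(); print(s['eef_pos'],s['clock'],s['width'],s['force'])
w=get_image('wrist');c=calibration('scene');sc=get_image('scene');t=get_image('top')
f=lambda im,x,y,W,H:cv2.resize(im[y:y+H,x:x+W,::-1],(400,300),interpolation=cv2.INTER_CUBIC)
cv2.imwrite('pics/end.png',np.vstack([np.hstack([f(w,60,20,400,300),f(sc,160,100,120,90)]),np.hstack([f(t,0,0,512,384),f(sc,300,200,136,102)])]))
E
```

```text
[ 441.68131039 -264.42135919  223.68570974] 16.15 42.82066963970749 [-0.36407701  0.3311269  -0.49837453]
```

View pics/end.png

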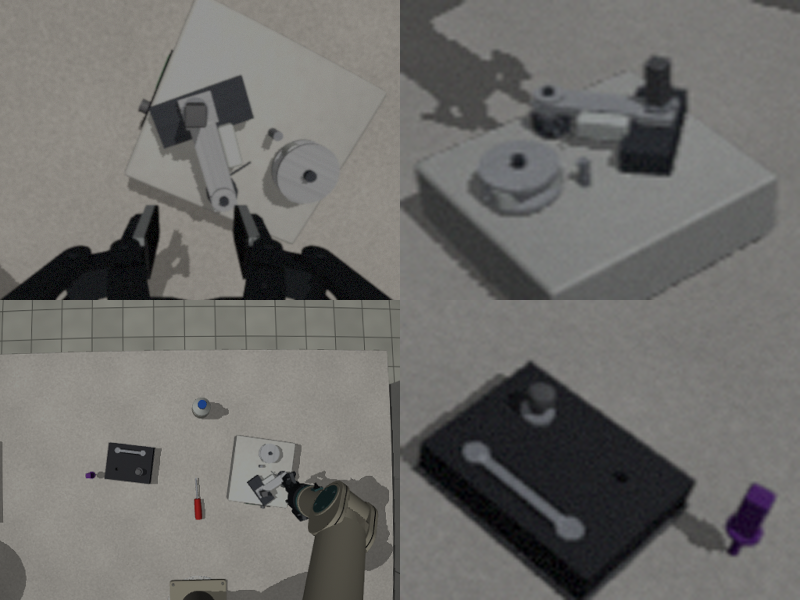

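The arm stands back, pinned under the square head (scene crop head top at (658,62)). The round pin, bottle, screwdriver and purple pin haven't moved. I'll do a quick height check, then hand in.

```bash
python3 - <<'E'
from h import *
for z in (103,147,155):
    p=proj('scene',(428,-217,z)); print(z,(p-[160,100])/.3+[400,0])
E
```

```text
103 [657.57043907 103.75600098]
147 [655.73955213  59.37985601]
155 [655.39513266  51.03491774]
```

```bash
python3 -c "
from cell import *
print(finish_job(),read_state()['clock'])"
```

```text
the job is handed in; nothing more can be done
the job is handed in; nothing more can be done
```

The arm is pinned back, and I handed the job in at about 16 s of the 67 s allowed. I took the square-headed grey pin from the foam, put it through the eye and swung the arm back with it. I felt for the plate top and dragged the tip until Fz fell from 5.5 to 1.5 N at the slot edge. I then pushed the pin home, moved its side load onto the slot and released it.

**Last checks:**
- **Depth:** the collar met the arm with the tool at z≈112, where a fully seated pin should put it. In the scene picture, the head top sits within about 3 enlarged-crop pixels (about 1 pixel in the original) of its expected height of 147 mm.
- **Hold:** about 1 s after release, with the gripper clear, the arm was still pinned back. The highest wrist force I read was about 14 N.
- **Other things:** the round-headed pin, bottle, screwdriver and purple pin look unmoved in the final pictures.

No check failed or disagreed. I did not measure how far the pin leans.

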